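# Enable the carver's controller with its key and set the speed lever to the pointer

### The job

Get the carving machine's controller ready: take the red enable key out of its wooden stand, push it fully down into the key switch and turn it clockwise as far as it goes to on. Only then move the black-knobbed speed lever from idle until it lines up with the green pointer on the quadrant, and leave it there with the key still in the switch. Do not push the green pointer off its setting or disturb the tape roll lying on the bench.

Things in the scene. Friction and masses are not known exactly. Their poses are not given: they have to be found in the camera images.
- key_grip (a point): Centre of the red bow (grip) of the loose enable key, 50 g, which starts upright in the slot of its wooden stand. The bow is 34 mm wide along its x, 12 mm thick along its y, 32 mm tall along z (up); pinch it across the 12 mm. The key fits either way round (half a turn about z).
- key_collar (a point): Centre of the underside of the key's round steel collar (30 mm across, 6 mm thick), 22 mm below the bow's centre; it rests on the switch's mouth when the key is fully in, and on the stand's top at the start. Below it a steel blade, 20 mm wide along x, 6 mm thick along y, reaches 20 mm down; its last 5 mm narrow to 15 x 4 mm. Axes as the key's.
- stand_mouth (a point): Key stand: fixed dark wooden block, 72 mm along its x, 60 mm along its y, 30 mm high. This point is the mouth of its slot, in the middle of its top (slot 24 x 10 mm, 25 mm deep, long side along x).
- switch_mouth (a point): Mouth of the key switch's slot, in the middle of the top of its brass rotor (40 x 40 mm, in a round steel collar of 72 mm diameter), 68 mm above the table. The slot is 24 mm long along this point's x, 10 mm wide along y, 23 mm deep; axes turn with the rotor, z up. Its play of 2 mm each side lets the key turn about 0.2 rad before it takes the rotor along.
- rotor (a joint): Angle of the key switch's rotor in rad: 0 is off (slot along the controller's x), it grows clockwise seen from above, up to its stop at 1.05, which is on. It stays where it is left (friction about 0.06 N m).
- controller: Controller: fixed grey steel case, 150 mm along its x, 220 mm along its y, top panel 40 mm above the table; origin under its centre, x away from the robot at yaw 0, y to the left. Key switch at y = +60 mm; speed lever at y = -60 mm, its hinge axis 45 mm above the table and parallel to the controller's y.
- lever_grip (a point): Centre of the speed lever's black knob: 26 mm diameter, 35 mm long (from 22 mm below to 13 mm above this point along the lever), on a 9 mm steel stem. It lies 90 mm from the hinge; its z axis points along the lever away from the hinge, its y is parallel to the hinge.
- lever_hinge (a point): Point on the speed lever's hinge axis, in the plane in which the lever swings. Its z points along the lever; its y is the hinge axis.
- speed_lever (a joint): Lever angle in rad: 0 is idle (leaning 0.75 rad from upright towards the controller's -x, that is towards the robot), 0.75 is upright, 1.5 leans fully away. It stays where it is left (about 1.5 N at the knob to move it).
- pointer_tip (a point): Tip of the green pointer, 52 mm from the hinge axis, on the quadrant (thin upright aluminium arc with white ticks, 49 mm outer radius about the hinge, 20 mm to the -y side of the lever). Its z points along the radius away from the hinge: the direction the lever must take. Stiff, but it shifts if pushed.
- speed_pointer (a joint): Angle of the green pointer in rad, on the same scale as the lever's angle: the lever is set when both are equal.
- tape_roll: Loose roll of masking tape, 93 mm diameter, 19 mm high, lying flat; origin under its centre.
- enable_key: The loose enable key as a whole; its origin is the centre of its collar's underside (same point as key_collar).
There are look-alikes about, which are no part of the job. What is shaped like the enable_key but purple or yellow is not meant.

How it is judged:
By the outcome, as a careful person would: the job done as asked, in the order asked, and still so for the second after the job is handed in, with the robot touching nothing.
It also fails if it takes over 64 s, if anything falls off the work surface, if the arm or the gripper's body presses on something with over 40 N, if the wrist force passes 120 N, or if a joint passes its speed limit or range.

### The arm

A 6-joint arm with a two-finger parallel gripper is mounted at the origin on a cart in front of the work surface, level with it; the furniture and walls round the work are solid. World frame = base frame: x ahead of the robot, y to its left, z up, the work surface at z = 0. Lengths are in m, angles in rad, forces in N, time in s.
With the tool pointing down it reaches from about 0.35 to 0.975 m from the base axis. Payload 4.9 kg.
Tool frame: the origin (TCP) lies at the very end of the fingers, on their centre line; the grasp point (between the pads) lies 19 mm behind it; z points along the fingers, y is the line along which they close (so a half turn about z gives the same grasp; the last joint's range is limited). The gripper opens to 85 mm and grips with 20 to 120 N. Pads are 22 mm wide; open, the fingers measure 114 mm over their backs; the gripper's body (76 mm by 85 mm) begins 54 mm behind the grasp point. The pads swing forward as they close: fully open they stand 13 mm farther back than shut.
Start: joints at [-1.431, 0.053, 1.613, -0, 1.476, -0.119], TCP at [0.16, -0.604, 0.231] pointing down, gripper open.
Joint ranges: [-3.01, 3.01], [-1.01, 2.22], [0.06, 2.58], [-1.02, 4.17], [0.09, 2.62], [-3.14, 3.14]. Speed limits (rad/s): [2.57, 2.57, 3.14, 3.14, 3.14, 3.14].

### API

Orientations are given as a rotation vector (axis times angle).
In Python, from station import ctrl gives the robot as it stands. The module is installed in compiled form; this text tells all that it offers.
- The arm moves only by the tool jog_arm, never from a script. Its argument "steps" is a list of rows, each an object with "delta_rot": the turn, a rotation vector about the tool's x, y, z in degrees, a list of three; "linear": the shift along the tool's x, y, z in m, a list of three; "grip": the finger opening in m, from 0 to 0.0854. In form: [{"delta_rot": [rx, ry, rz], "linear": [x, y, z], "grip": grip}, ...]. A call has 1 to 10 rows; each row shifts and turns the commanded pose from where the row before left it, along the tool's axes as they then stand; what a row does not reach is not made up. A row lasts 1/10 s, in which the tool goes at most 50 mm and 8.59 degrees, less where a joint would pass 70% of its speed; a pose out of reach is approached as far as the arm can. A call with a gripper value outside its range is refused whole. The fingers move at their own pace and stop on an object; "newtons" is the grip in N (left out, the last holds). Time passes only in rows, so rows that do not move let the fingers close. It gives the time, the measured TCP pose, the force, the opening and the grip force at its end, in the units of the state.
- ctrl.get_obs(): the state, without advancing time (a new reading comes with each control period).
- ctrl.get_image(name): name is "side" or "top" or "wrist"; returns (picture, depth): 480x640x3 uint8, red, green, blue; 480x640 float32, m along the optical axis (not along the pixel's ray), 0 where there is no reading.
- ctrl.camera_info(name): a dict with "camera_matrix" (3x3 intrinsics, pixels), "R" (3x3) and "t" (3): a world point X has camera coordinates R X + t; the wrist camera has in their place "T_tool_cam" (4x4, takes a point from camera to tool coordinates, whose origin is the TCP and whose axes are the flange's). Camera axes: x right, y down, z forward; pixel columns grow to the right and rows downward; lengths in m; the calibration is good to about 2 mm. A picture is of the moment at which its call begins: read the wrist's pose just before it. camera_info takes no time and is no camera call.
- ctrl.finish_job(): hands the job in; it is judged then, once.
The state is a dict: "t": time; "q": joint angles; "dq": joint speeds; "effort": joint torques, N m; "tool_pos": TCP position; "tool_rot": TCP orientation; "contact_force": force on the tool from outside, world axes, zero at the start; "wrist_torque": the same for the moment, N m; "opening": finger opening in m; "grip_force": force on a finger pad.
Only numpy, scipy, OpenCV 4.12 (cv2) and the standard library are available. Lean on these libraries where they do the work, as an engineer would, in place of code of your own. Each camera call takes 0.05 s, during which the arm holds its last target. There are 200 camera calls.

## Working session

There is one attempt and no reset: what is moved stays moved. The work goes in short steps, Python scripts to look and compute and a tool call to move; the robot and the scene stay as the last step left them, time stands still between calls to the robot, and variables do not carry over. Pictures are saved under pics/ and viewed, at most 10 in all, crops included, and the job is handed in when it is done.

Besides the shell and the picture viewer there is one more tool, called by a JSON object that holds its "name" and its "arguments". jog_arm: Moves the arm, as the interface text tells. Its arguments: {"type":"object","properties":{"steps":{"type":"array"},"newtons":{"type":"number"}},"required":["steps"]}

```bash
mkdir -p pics; cat > h.py <<'E'
import numpy as np, cv2
from scipy.spatial.transform import Rotation as Ro
from station import ctrl
def snap(name):
    o=ctrl.get_obs(); im,d=ctrl.get_image(name); ci=ctrl.camera_info(name)
    K=np.array(ci["camera_matrix"])
    if name=="wrist":
        T=np.eye(4);T[:3,:3]=Ro.from_rotvec(o["tool_rot"]).as_matrix();T[:3,3]=o["tool_pos"]
        T=T@np.array(ci["T_tool_cam"])
    else:
        T=np.eye(4);T[:3,:3]=np.array(ci["R"]).T;T[:3,3]=-T[:3,:3]@np.array(ci["t"])
    np.savez(f"{name}.npz",im=im,d=d,K=K,T=T); return im,d,K,T
def load(name):
    z=np.load(f"{name}.npz"); return z["im"],z["d"],z["K"],z["T"]
def cloud(d,K,T):
    v,u=np.mgrid[:480,:640]; p=np.stack([(u-K[0,2])/K[0,0]*d,(v-K[1,2])/K[1,1]*d,d],-1)
    return p@T[:3,:3].T+T[:3,3]
def onplane(u,v,z,K,T):
    r=T[:3,:3]@np.array([(u-K[0,2])/K[0,0],(v-K[1,2])/K[1,1],1]); return T[:3,3]+r*(z-T[2,3])/r[2]
def save(im,f,box=None,s=1):
    if box: im=im[box[1]:box[3],box[0]:box[2]]
    cv2.imwrite("pics/"+f,cv2.resize(im[...,::-1],None,fx=s,fy=s,interpolation=cv2.INTER_CUBIC))
def proj(p,K,T):
    c=T[:3,:3].T@(np.array(p)-T[:3,3]); return K[:2,:2]@(c[:2]/c[2])+K[:2,2]
E
python3 - <<'E'
from h import *
for n in("top","side"):
    im,d,K,T=snap(n); save(im,n+"0.png"); print(n,T.round(3).tolist(),K.tolist())
print(ctrl.get_obs())
print(ctrl.camera_info("wrist"))
E
```

```text
top [[-0.015, -0.996, 0.093, 0.359], [-1.0, 0.016, 0.014, 0.08], [-0.015, -0.093, -0.996, 1.214], [0.0, 0.0, 0.0, 1.0]] [[557.1003867897045, 0.0, 321.31325078171557], [0.0, 557.1003867897045, 233.44668344625651], [0.0, 0.0, 1.0]]
side [[-0.963, -0.137, 0.231, 0.169], [-0.268, 0.473, -0.84, 1.195], [0.006, -0.871, -0.492, 0.749], [0.0, 0.0, 0.0, 1.0]] [[595.3009898903207, 0.0, 323.35450595806685], [0.0, 595.3009898903207, 231.92768968362108], [0.0, 0.0, 1.0]]
{'t': 0.1, 'q': array([-1.43101071e+00,  5.33078945e-02,  1.61418235e+00, -2.72888260e-05,
        1.47597587e+00, -1.19014373e-01]), 'dq': array([ 0.00068458, -0.0003089 , -0.00285964, -0.00042233,  0.0001976 ,
        0.00052139]), 'effort': array([-3.52496545e-04, -3.94904995e+01, -3.71365070e+01, -1.36366102e-04,
        3.96597301e-03,  7.18234389e-06]), 'tool_pos': array([ 0.15985494, -0.603623  ,  0.23016004]), 'tool_rot': array([-3.11346940e+00, -4.05150894e-01,  7.31855274e-05]), 'contact_force': array([0.341576  , 0.06004518, 0.0316441 ]), 'wrist_torque': array([-0.03508522, -0.02801902, -0.0065405 ]), 'grip_force': 0.0, 'opening': 0.08557669153275992}
{'camera_matrix': array([[363.97500393,   0.        , 329.28311678],
       [  0.        , 363.97500393, 241.26114092],
       [  0.        ,   0.        ,   1.        ]]), 'T_tool_cam': array([[ 6.11228891e-05, -9.58778635e-01, -2.84154053e-01,
         7.00034087e-02],
       [ 9.99999963e-01, -1.62284896e-05,  2.69862123e-04,
         1.28355944e-03],
       [-2.63349429e-04, -2.84154059e-01,  9.58778599e-01,
        -1.42957316e-01],
       [ 0.00000000e+00,  0.00000000e+00,  0.00000000e+00,
         1.00000000e+00]])}
```

View pics/top0.png

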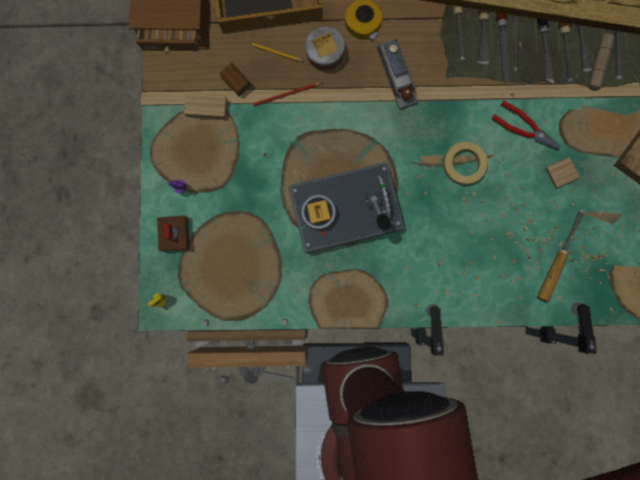

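View pics/side0.png

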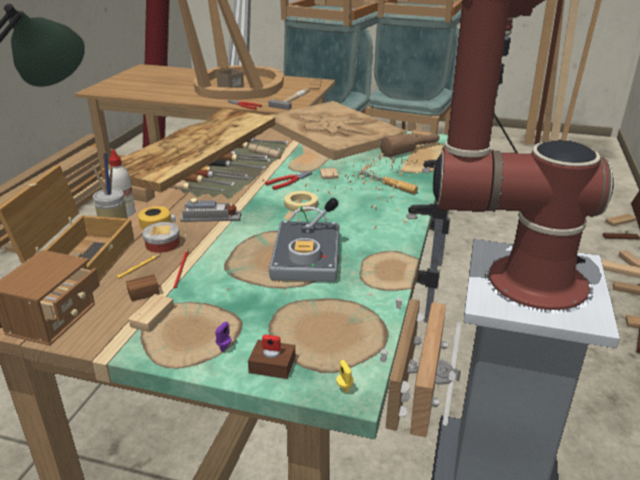

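The red key sits in its stand at top (170,232). The look-alikes are a purple one at (177,185) and a yellow one at (157,299). The controller is near (347,208), with the lever knob at (384,221) leaning towards the robot. The tape is at (466,163). I choose the red key and check it in a close crop.

```bash
python3 - <<'E'
from h import *
im,d,K,T=load("top"); P=cloud(d,K,T)
a=cv2.resize(im[205:260,145:210][...,::-1],(390,330),interpolation=cv2.INTER_CUBIC)
b=cv2.resize(im[155:257,284:410][...,::-1],(756,612),interpolation=cv2.INTER_CUBIC)[:, :]
b=cv2.resize(b,(410,332)); cv2.imwrite("pics/c1.png",np.hstack([a[:330],b[:330]]))
def rect(mask):
    p=P[mask][:,:2].astype(np.float32); r=cv2.minAreaRect(p); return len(p),np.median(P[mask],0).round(4),[np.round(x,4) for x in r]
v,u=np.mgrid[:480,:640]
z=P[...,2]
box=lambda a,b,c,e:(u>a)&(u<c)&(v>b)&(v<e)
print("table z",np.median(z[box(250,110,300,130)]))
st=box(145,205,210,260)&(abs(z-.03)<.008); print("stand",rect(st))
I=im.astype(int); red=box(145,205,210,260)&(I[...,0]>120)&(I[...,1]<60); print("key",rect(red))
print("key z",np.percentile(z[red],[5,50,95]))
co=box(280,150,415,260)&(abs(z-.04)<.006); print("ctrl",rect(co))
sw=box(295,190,345,235)&(abs(z-.068)<.006); print("switch",rect(sw))
br=sw&(I[...,0]>150)&(I[...,2]<80); print("brass",rect(br))
kn=box(370,205,400,235)&(z>.07); print("knob",rect(kn), P[kn].mean(0))
tp=box(435,135,495,190)&(z>.012)&(z<.03); print("tape",rect(tp))
E
```

```text
table z -0.00045380076933221325
stand (831, array([0.4754, 0.4123, 0.0302]), [array([0.4771, 0.418 ]), array([0.0727, 0.0619]), np.float64(4.0478)])
key (0, array([nan, nan, nan]), [array([0., 0.]), array([0., 0.]), np.float64(0.0)])
  return _methods._mean(a, axis=axis, dtype=dtype,
  ret = um.true_divide(
Traceback (most recent call last):
IndexError: index -1 is out of bounds for axis 0 with size 0
```

View pics/c1.png

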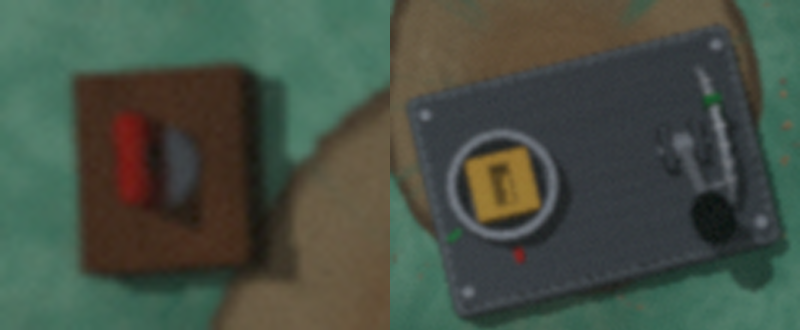

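The left crop shows the red bow upright in the dark stand, long side along world x. The right crop shows the brass rotor with its slot across the controller's y, and the green pointer at about full-image pixel (383,185). I'll fix the thresholds and measure.

```bash
python3 - <<'E'
from h import *
im,d,K,T=load("top"); P=cloud(d,K,T); H=cv2.cvtColor(im,cv2.COLOR_RGB2HSV).astype(int)
v,u=np.mgrid[:480,:640]; z=P[...,2]
box=lambda a,b,c,e:(u>a)&(u<c)&(v>b)&(v<e)
def rect(n,mask):
    p=P[mask][:,:2].astype(np.float32); 
    if len(p)<5: print(n,len(p)); return
    r=cv2.minAreaRect(p); print(n,len(p),np.median(P[mask],0).round(4),[np.round(x,4) for x in r])
S=H[...,1];h=H[...,0];V=H[...,2]
st=box(145,205,210,260)&(abs(z-.03)<.004)&(h<20); rect("stand",st)
red=box(145,205,210,260)&((h<6)|(h>174))&(S>170)&(V>100); rect("key",red); print(np.percentile(z[red],[5,50,95]))
rect("keytop",red&(z>.06)); 
co=box(280,150,415,260)&(abs(z-.04)<.005); rect("ctrl",co)
br=box(295,190,345,235)&(S>120)&(V>120)&(h>10)&(h<35)&(z>.055); rect("brass",br)
kn=box(370,205,400,240)&(z>.075); rect("knob",kn)
gr=box(370,170,400,200)&(h>40)&(h<80)&(S>120); rect("ptr",gr); print(P[gr].round(3)[:12].tolist(), u[gr].mean(),v[gr].mean())
tp=box(435,135,495,190)&(z>.012)&(z<.03); rect("tape",tp)
E
```

```text
stand 656 [0.473  0.4125 0.0301] [array([0.4763, 0.417 ]), array([0.0709, 0.0594]), np.float64(3.8833)]
key 37 [0.4768 0.4186 0.0676] [array([0.4141, 0.2554]), array([0.367 , 0.0234]), np.float64(68.9646)]
[0.06400833 0.06764877 0.07193056]
keytop 37 [0.4768 0.4186 0.0676] [array([0.4141, 0.2554]), array([0.367 , 0.0234]), np.float64(68.9646)]
ctrl 5500 [0.5277 0.0401 0.0399] [array([0.5258, 0.0432]), array([0.1494, 0.2186]), np.float64(12.6301)]
brass 274 [0.5119 0.0997 0.0678] [array([0.4472, 0.0865]), array([0.1746, 0.0388]), np.float64(12.9596)]
knob 238 [ 0.4873 -0.0264  0.1194] [array([0.4335, 0.01  ]), array([0.0418, 0.1997]), np.float64(58.5708)]
ptr 13 [ 0.5609 -0.0292  0.0941] [array([ 0.5608, -0.031 ]), array([0.0041, 0.0109]), np.float64(17.2924)]
[[0.563, -0.031, 0.094], [0.564, -0.034, 0.091], [0.564, -0.036, 0.09], [0.561, -0.025, 0.094], [0.561, -0.027, 0.095], [0.561, -0.029, 0.095], [0.561, -0.031, 0.097], [0.56, -0.033, 0.097], [0.562, -0.036, 0.09], [0.56, -0.026, 0.088], [0.559, -0.027, 0.094], [0.559, -0.029, 0.094]] 382.38461538461536 185.15384615384616
tape 875 [ 0.6216 -0.2192  0.0188] [array([ 0.6217, -0.2196]), array([0.0919, 0.0931]), np.float64(54.7473)]
```

Measurements agree with the stated sizes:

| Item | Position (m) | Yaw | Check |
|---|---|---|---|
| Stand | (0.476, 0.417) | 3.9° | 71 x 59 mm |
| Key top | z 0.068 | – | matches the bow height |
| Controller | (0.526, 0.043) | 12.6° | 149 x 219 mm |

Now I move towards the key.

{"name": "jog_arm", "arguments": {"steps": [{"delta_rot": [0, 0, 5.45], "linear": [0, 0, 0], "grip": 0.06}, {"delta_rot": [0, 0, 5.45], "linear": [0, 0, 0], "grip": 0.06}, {"delta_rot": [0, 0, 0], "linear": [0.031, -0.038, 0], "grip": 0.06}, {"delta_rot": [0, 0, 0], "linear": [0.031, -0.038, 0], "grip": 0.06}, {"delta_rot": [0, 0, 0], "linear": [0.031, -0.038, 0], "grip": 0.06}, {"delta_rot": [0, 0, 0], "linear": [0.031, -0.038, 0], "grip": 0.06}, {"delta_rot": [0, 0, 0], "linear": [0.031, -0.038, 0], "grip": 0.06}, {"delta_rot": [0, 0, 0], "linear": [0.031, -0.038, 0], "grip": 0.06}, {"delta_rot": [0, 0, 0], "linear": [0.031, -0.038, 0], "grip": 0.06}, {"delta_rot": [0, 0, 0], "linear": [0.031, -0.038, 0], "grip": 0.06}]}}

```text
t: 1.1
tool_pos: [0.3871, -0.2819, 0.2309]
tool_rot: [-3.14, -0.107, 0.0]
contact_force: [0.6, -0.6, -0.4]
opening: 0.0603
grip_force: 0.0
```

{"name": "jog_arm", "arguments": {"steps": [{"delta_rot": [0, 0, 0], "linear": [0.009, -0.046, 0], "grip": 0.06}, {"delta_rot": [0, 0, 0], "linear": [0.009, -0.046, 0], "grip": 0.06}, {"delta_rot": [0, 0, 0], "linear": [0.009, -0.046, 0], "grip": 0.06}, {"delta_rot": [0, 0, 0], "linear": [0.009, -0.046, 0], "grip": 0.06}, {"delta_rot": [0, 0, 0], "linear": [0.009, -0.046, 0], "grip": 0.06}, {"delta_rot": [0, 0, 0], "linear": [0.009, -0.046, 0], "grip": 0.06}, {"delta_rot": [0, 0, 0], "linear": [0.009, -0.046, 0], "grip": 0.06}, {"delta_rot": [0, 0, 0], "linear": [0.009, -0.046, 0], "grip": 0.06}, {"delta_rot": [0, 0, 0], "linear": [0.009, -0.046, 0], "grip": 0.06}, {"delta_rot": [0, 0, 0], "linear": [0.009, -0.046, 0], "grip": 0.06}]}}

```text
t: 2.1
tool_pos: [0.4444, 0.1832, 0.231]
tool_rot: [3.14, 0.108, 0.0]
contact_force: [0.9, 1.2, 0.8]
opening: 0.06
grip_force: 0.0
```

{"name": "jog_arm", "arguments": {"steps": [{"delta_rot": [0, 0, 0], "linear": [0.009, -0.045, 0.013], "grip": 0.06}, {"delta_rot": [0, 0, 0], "linear": [0.009, -0.045, 0.013], "grip": 0.06}, {"delta_rot": [0, 0, 0], "linear": [0.009, -0.045, 0.013], "grip": 0.06}, {"delta_rot": [0, 0, 0], "linear": [0.009, -0.045, 0.013], "grip": 0.06}, {"delta_rot": [0, 0, 0], "linear": [0.009, -0.045, 0.013], "grip": 0.06}, {"delta_rot": [0, 0, 0], "linear": [0, 0, 0], "grip": 0.06}, {"delta_rot": [0, 0, 0], "linear": [0, 0, 0], "grip": 0.06}]}}

```text
t: 2.8
tool_pos: [0.4735, 0.409, 0.1646]
tool_rot: [3.138, 0.11, -0.004]
contact_force: [0.5, -1.2, 0.6]
opening: 0.06
grip_force: 0.0
```

```bash
python3 - <<'E'
from h import *
im,d,K,T=snap("wrist"); save(im,"w1.png"); o=ctrl.get_obs(); print(o["tool_pos"],o["tool_rot"],o["q"],o["t"])
E
```

```text
[0.47397907 0.40833804 0.16571826] [ 3.13860240e+00  1.08117471e-01 -1.56914497e-03] [ 5.92448500e-01  1.02500218e-01  1.67172526e+00 -4.36823409e-04
  1.36881232e+00  2.09446470e+00] 2.85
```

View pics/w1.png

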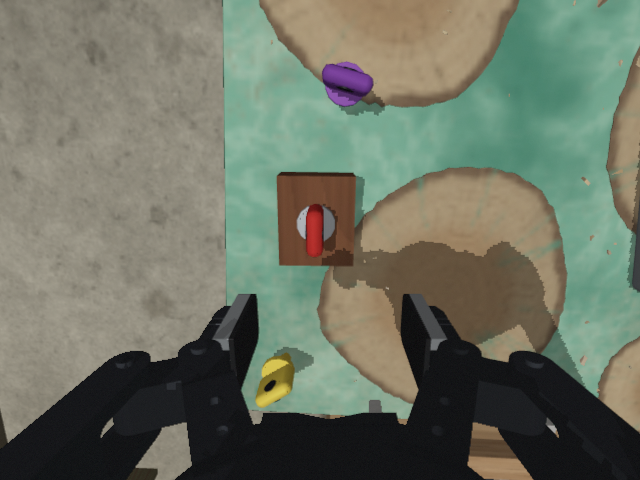

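The red key is upright in the stand; its bow spans (315,207)–(315,255). Yellow is at (276,380) and purple at (347,83). I'll refine the key pose from this view.

```bash
cat > key.py <<'E'
from h import *
im,d,K,T=load("wrist"); P=cloud(d,K,T); H=cv2.cvtColor(im,cv2.COLOR_RGB2HSV).astype(int); z=P[...,2]
v,u=np.mgrid[:480,:640]
m=(u>290)&(u<340)&(v>195)&(v<265)&((H[...,0]<8)|(H[...,0]>172))&(H[...,1]>150)
print(m.sum(),np.percentile(z[m],[5,50,95,99]))
t=m&(z>np.percentile(z[m],95)-.005)
for q in (t,):
    r=cv2.minAreaRect(P[q][:,:2].astype(np.float32)); print("bowtop",P[q].mean(0).round(4),r)
    w=P[q][:,:2]-P[q][:,:2].mean(0); _,_,V=np.linalg.svd(w,full_matrices=False); print("yaw",np.degrees(np.arctan2(V[0,1],V[0,0])))
s=(u>265)&(u<375)&(v>160)&(v<275)&(abs(z-.03)<.004); r=cv2.minAreaRect(P[s][:,:2].astype(np.float32)); print("stand",r,np.median(z[s]))
o=ctrl.get_obs(); R=Ro.from_rotvec(o["tool_rot"]).as_matrix(); print("tool x yaw",np.degrees(np.arctan2(R[1,0],R[0,0])),o["tool_pos"], "z axis",R[:,2])
print("delta tool", R.T@(np.r_[P[t].mean(0)[:2],.039]-o["tool_pos"]))
E
python3 key.py
```

```text
828 [0.05219535 0.06722643 0.06904343 0.06964615]
bowtop [0.4777 0.4176 0.069 ] ((0.5021514296531677, 0.4180631637573242), (0.08361893892288208, 0.012141702696681023), 0.7594335079193115)
yaw -178.91014158469252
stand ((0.4759816825389862, 0.417601615190506), (0.0725904256105423, 0.06009678170084953), 3.4016261100769043) 0.03044174212511308
tool x yaw 3.9458169289474667 [0.47397907 0.40833804 0.16571826] z axis [-9.59873246e-04 -1.16195555e-03 -9.99998864e-01]
delta tool [ 0.00444852 -0.00909842  0.12670384]
```

{"name": "jog_arm", "arguments": {"steps": [{"delta_rot": [0, 0, 0.3], "linear": [0.0026, -0.0092, 0.02], "grip": 0.045}, {"delta_rot": [0, 0, 0], "linear": [0, 0, 0.03], "grip": 0.045}, {"delta_rot": [0, 0, 0], "linear": [0, 0, 0.03], "grip": 0.045}, {"delta_rot": [0, 0, 0], "linear": [0, 0, 0.025], "grip": 0.045}, {"delta_rot": [0, 0, 0], "linear": [0, 0, 0.015], "grip": 0.045}, {"delta_rot": [0, 0, 0], "linear": [0, 0, 0.005], "grip": 0.045}, {"delta_rot": [0, 0, 0], "linear": [0, 0, 0], "grip": 0.045}]}}

```text
t: 3.55
tool_pos: [0.4766, 0.4176, 0.0417]
tool_rot: [-3.14, -0.098, -0.0]
contact_force: [0.6, 0.2, -0.3]
opening: 0.0451
grip_force: 0.0
```

{"name": "jog_arm", "arguments": {"steps": [{"delta_rot": [0, 0, 0], "linear": [0, 0, 0], "grip": 0.0}, {"delta_rot": [0, 0, 0], "linear": [0, 0, 0], "grip": 0.0}, {"delta_rot": [0, 0, 0], "linear": [0, 0, 0], "grip": 0.0}, {"delta_rot": [0, 0, 0], "linear": [0, 0, 0], "grip": 0.0}, {"delta_rot": [0, 0, 0], "linear": [0, 0, 0], "grip": 0.0}, {"delta_rot": [0, 0, 0], "linear": [0, 0, 0], "grip": 0.0}], "newtons": 60}}

```text
t: 4.15
tool_pos: [0.4774, 0.4189, 0.0433]
tool_rot: [-3.138, -0.1, -0.004]
contact_force: [-0.1, -0.8, 5.7]
opening: 0.0107
grip_force: 60.1
```

{"name": "jog_arm", "arguments": {"steps": [{"delta_rot": [0, 0, 0], "linear": [0, 0, -0.015], "grip": 0.0}, {"delta_rot": [0, 0, 0], "linear": [0, 0, -0.025], "grip": 0.0}, {"delta_rot": [0, 0, 0], "linear": [0, 0, -0.03], "grip": 0.0}, {"delta_rot": [0, 0, 0], "linear": [0, 0, -0.03], "grip": 0.0}, {"delta_rot": [0, 0, 0], "linear": [0, 0, -0.025], "grip": 0.0}, {"delta_rot": [0, 0, 0], "linear": [0.002, 0.03, 0], "grip": 0.0}, {"delta_rot": [0, 0, 0], "linear": [0.002, 0.04, 0], "grip": 0.0}, {"delta_rot": [0, 0, 0], "linear": [0.002, 0.04, 0], "grip": 0.0}, {"delta_rot": [0, 0, 0], "linear": [0.002, 0.04, 0], "grip": 0.0}, {"delta_rot": [0, 0, 0], "linear": [0.002, 0.04, 0], "grip": 0.0}]}}

```text
t: 5.15
tool_pos: [0.4979, 0.2277, 0.1668]
tool_rot: [3.14, 0.1, 0.0]
contact_force: [0.9, -0.0, 0.0]
opening: 0.0109
grip_force: 59.3
```

{"name": "jog_arm", "arguments": {"steps": [{"delta_rot": [0, 0, 0], "linear": [0.002, 0.04, 0], "grip": 0.0}, {"delta_rot": [0, 0, 0], "linear": [0.002, 0.04, 0], "grip": 0.0}, {"delta_rot": [0, 0, 0], "linear": [0.001, 0.03, 0], "grip": 0.0}, {"delta_rot": [0, 0, 0], "linear": [0, 0.02, 0], "grip": 0.0}, {"delta_rot": [0, 0, -4.5], "linear": [0, 0, 0], "grip": 0.0}, {"delta_rot": [0, 0, -4.5], "linear": [0, 0, 0], "grip": 0.0}, {"delta_rot": [0, 0, 0], "linear": [0, 0, 0], "grip": 0.0}, {"delta_rot": [0, 0, 0], "linear": [0, 0, 0], "grip": 0.0}]}}

```text
t: 5.95
tool_pos: [0.5113, 0.0998, 0.1666]
tool_rot: [-3.123, -0.343, -0.0]
contact_force: [-0.4, 0.2, -0.5]
opening: 0.0106
grip_force: 59.3
```

```bash
python3 - <<'E'
from h import *
im,d,K,T=snap("wrist"); im2,*_=snap("side"); save(im,"w2.png"); o=ctrl.get_obs(); print(o["tool_pos"],o["tool_rot"],o["q"],o["t"],o["opening"],o["grip_force"])
R=Ro.from_rotvec(o["tool_rot"]).as_matrix(); print("tool x yaw",np.degrees(np.arctan2(R[1,0],R[0,0])))
E
```

```text
[0.51137153 0.09987663 0.16647647] [3.12263962e+00 3.44419892e-01 3.91442234e-06] [ 4.99967778e-02 -1.49440109e-01  1.91800891e+00 -1.62337794e-05
  1.37302040e+00  1.40108903e+00] 6.05 0.010665556771932892 59.295430183410645
tool x yaw 12.58829918416501
```

View pics/w2.png

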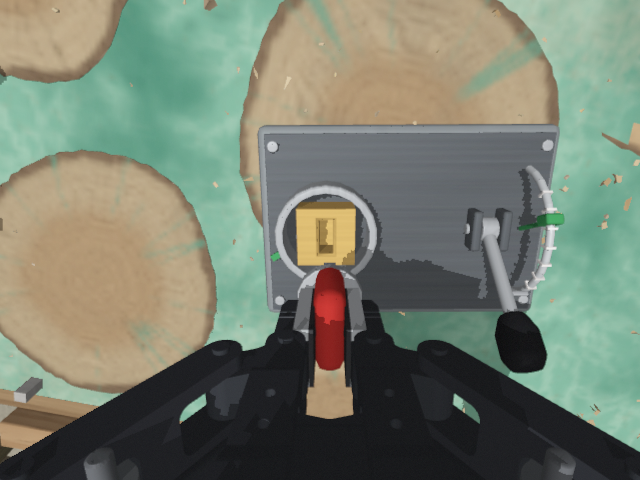

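Key held; slot at (326,237) in brass rotor. Pointer tip (562,219), hinge (488,227). Measuring the switch, the key in hand, and the pointer from this frame.

```bash
cat > meas.py <<'E'
from h import *
im,d,K,T=load("wrist"); P=cloud(d,K,T); H=cv2.cvtColor(im,cv2.COLOR_RGB2HSV).astype(int); z=P[...,2]
v,u=np.mgrid[:480,:640]; box=lambda a,b,c,e:(u>a)&(u<c)&(v>b)&(v<e)
h,S,V=H[...,0],H[...,1],H[...,2]
o=ctrl.get_obs(); R=Ro.from_rotvec(o["tool_rot"]).as_matrix(); p0=o["tool_pos"]
# bow in tool frame
m=box(300,262,360,375)&((h<8)|(h>172))&(S>150)&(z>.12); Q=(P[m]-p0)@R
print("bow tool pct", np.percentile(Q,[1,5,50,95,99],axis=0).round(4).tolist())
# collar steel: below bow
g=box(295,255,365,310)&(S<40)&(z>.12)&(z<.19); Q=(P[g]-p0)@R; print("collar tool",g.sum(),np.percentile(Q,[2,50,98],axis=0).round(4).tolist())
br=box(285,195,370,275)&(abs(z-.068)<.003)&(S>70); r=cv2.minAreaRect(P[br][:,:2].astype(np.float32)); print("brass",r,np.median(z[br]))
sl=box(295,205,356,262)&(z<.060)&(z>.03)&(S>70); print("slot deep px",sl.sum(),P[sl].mean(0), u[sl].min(),u[sl].max(),v[sl].min(),v[sl].max(),np.percentile(z[sl],[5,50]))
for uv in ((317,218),(335,218),(317,255),(335,255),(297,207),(356,207),(297,265),(356,265)): print(uv,onplane(*uv,.068,K,T).round(4))
co=box(255,120,565,315)&(abs(z-.04)<.004); r=cv2.minAreaRect(P[co][:,:2].astype(np.float32)); print("ctrl",r)
c=np.array([.5258,.0432]); yw=np.radians(12.63); X=np.array([np.cos(yw),np.sin(yw)]); Y=np.array([-X[1],X[0]])
gp=box(510,200,580,240)&(h>40)&(h<80)&(S>150)&(z>.05); L=np.c_[(P[gp][:,:2]-c)@X,(P[gp][:,:2]-c)@Y,z[gp]-.045]
print("ptr",gp.sum(),np.percentile(L,[3,25,50,75,97],axis=0).round(4).tolist())
far=np.hypot(L[:,0],L[:,2]); print("rad",np.percentile(far,[5,50,95]),"ang",0.75+np.percentile(np.arctan2(L[:,0],L[:,2]),[5,25,50,75,95]))
k=box(490,305,555,380)&(V<60)&(z>.08); L=np.c_[(P[k][:,:2]-c)@X,(P[k][:,:2]-c)@Y,z[k]-.045]; print("knob",np.percentile(L,[2,50,98],axis=0).round(4).tolist())
save(im,"w2c.png",(290,190,370,280),6)
E
python3 meas.py
```

```text
bow tool pct [[-0.015, -0.0041, -0.0264], [-0.0126, -0.0034, -0.0257], [0.006, 0.0014, -0.0239], [0.0155, 0.0063, -0.0054], [0.0159, 0.007, -0.0002]]
collar tool 1308 [[0.0024, -0.0118, -0.0228], [0.0086, 0.003, -0.004], [0.0131, 0.0152, 0.0121]]
brass ((0.5125417113304138, 0.1010635569691658), (0.04016564041376114, 0.04005662724375725), 12.860360145568848) 0.06833582514342501
slot deep px 537 [0.51061582 0.10233943 0.04807557] 296 355 206 261 [0.04069555 0.0457641 ]
(317, 218) [0.5244 0.1098 0.068 ]
(335, 218) [0.5271 0.0978 0.068 ]
(317, 255) [0.4985 0.1043 0.068 ]
(335, 255) [0.5012 0.092  0.068 ]
(297, 207) [0.5289 0.1245 0.068 ]
(356, 207) [0.5375 0.0857 0.068 ]
(297, 265) [0.4881 0.1165 0.068 ]
(356, 265) [0.4972 0.0758 0.068 ]
ctrl ((0.525954008102417, 0.04271698743104935), (0.14729946851730347, 0.2172268033027649), 12.808440208435059)
ptr 77 [[0.003, -0.0847, 0.0085], [0.0075, -0.0842, 0.0204], [0.0152, -0.0753, 0.0411], [0.0175, -0.0749, 0.0437], [0.0195, -0.0744, 0.0475]]
rad [0.01111179 0.04393391 0.05049254] ang [1.06020821 1.0821788  1.11255651 1.13889006 1.17364314]
knob [[-0.066, -0.0685, 0.0575], [-0.0506, -0.0552, 0.0749], [0.0081, 0.0138, 0.1845]]
```

View pics/w2c.png

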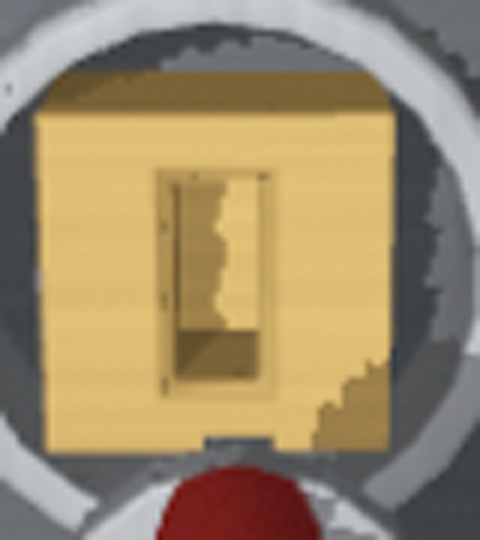

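The slot centre is consistent: brass at (0.5125, 0.101), height 0.068, size 40 x 40 mm. The bow top in hand puts the collar about 12.5 mm below the TCP, so the key is fully in at TCP z ≈ 0.081.

{"name": "jog_arm", "arguments": {"steps": [{"delta_rot": [0, 0, -0.2], "linear": [0.0012, -0.002, 0.015], "grip": 0.0}, {"delta_rot": [0, 0, 0], "linear": [0, 0, 0.02], "grip": 0.0}, {"delta_rot": [0, 0, 0], "linear": [0, 0, 0.017], "grip": 0.0}, {"delta_rot": [0, 0, 0], "linear": [0, 0, 0.008], "grip": 0.0}, {"delta_rot": [0, 0, 0], "linear": [0, 0, 0.003], "grip": 0.0}, {"delta_rot": [0, 0, 0], "linear": [0, 0, 0.003], "grip": 0.0}, {"delta_rot": [0, 0, 0], "linear": [0, 0, 0.003], "grip": 0.0}]}}

```text
t: 6.75
tool_pos: [0.5129, 0.102, 0.0979]
tool_rot: [3.122, 0.351, 0.002]
contact_force: [1.1, 0.1, -0.1]
opening: 0.0108
grip_force: 59.3
```

{"name": "jog_arm", "arguments": {"steps": [{"delta_rot": [0, 0, 0], "linear": [0, 0, 0.004], "grip": 0.0}, {"delta_rot": [0, 0, 0], "linear": [0, 0, 0.004], "grip": 0.0}, {"delta_rot": [0, 0, 0], "linear": [0, 0, 0.004], "grip": 0.0}, {"delta_rot": [0, 0, 0], "linear": [0, 0, 0.001], "grip": 0.0}]}}

```text
t: 7.15
tool_pos: [0.5118, 0.1019, 0.0837]
tool_rot: [-3.122, -0.351, 0.001]
contact_force: [-0.7, -0.3, -0.7]
opening: 0.0109
grip_force: 59.3
```

{"name": "jog_arm", "arguments": {"steps": [{"delta_rot": [0, 0, 0], "linear": [0, 0, 0.001], "grip": 0.0}, {"delta_rot": [0, 0, 0], "linear": [0, 0, 0.001], "grip": 0.0}, {"delta_rot": [0, 0, 0], "linear": [0, 0, 0.001], "grip": 0.0}]}}

```text
t: 7.45
tool_pos: [0.5123, 0.1019, 0.0814]
tool_rot: [3.122, 0.351, 0.0]
contact_force: [0.2, 0.5, 0.0]
opening: 0.011
grip_force: 59.3
```

{"name": "jog_arm", "arguments": {"steps": [{"delta_rot": [0, 0, 0], "linear": [0, 0, 0.001], "grip": 0.0}, {"delta_rot": [0, 0, 0], "linear": [0, 0, 0.001], "grip": 0.0}, {"delta_rot": [0, 0, 0], "linear": [0, 0, 0], "grip": 0.0}]}}

```text
t: 7.75
tool_pos: [0.5126, 0.1019, 0.0812]
tool_rot: [3.122, 0.351, -0.0]
contact_force: [-4.6, -0.9, 8.8]
opening: 0.0108
grip_force: 60.8
```

Seated: 8.8 N up at z 0.081, as predicted. Now I turn clockwise.

{"name": "jog_arm", "arguments": {"steps": [{"delta_rot": [0, 0, 6], "linear": [0, 0, 0], "grip": 0.0}, {"delta_rot": [0, 0, 7], "linear": [0, 0, 0], "grip": 0.0}, {"delta_rot": [0, 0, 7], "linear": [0, 0, 0], "grip": 0.0}, {"delta_rot": [0, 0, 7], "linear": [0, 0, 0], "grip": 0.0}, {"delta_rot": [0, 0, 7], "linear": [0, 0, 0], "grip": 0.0}, {"delta_rot": [0, 0, 7], "linear": [0, 0, 0], "grip": 0.0}, {"delta_rot": [0, 0, 7], "linear": [0, 0, 0], "grip": 0.0}, {"delta_rot": [0, 0, 7], "linear": [0, 0, 0], "grip": 0.0}, {"delta_rot": [0, 0, 5], "linear": [0, 0, 0], "grip": 0.0}]}}

```text
t: 8.65
tool_pos: [0.5139, 0.1033, 0.0813]
tool_rot: [-2.872, 1.261, -0.004]
contact_force: [0.3, 5.7, 4.4]
opening: 0.0109
grip_force: 60.0
```

```bash
cat > st.py <<'E'
from h import *
o=ctrl.get_obs(); R=Ro.from_rotvec(o["tool_rot"]).as_matrix()
print(o["t"],o["tool_pos"].round(4),"yaw",np.degrees(np.arctan2(R[1,0],R[0,0])).round(2),"F",o["contact_force"].round(1),"M",o["wrist_torque"].round(2),"q",o["q"].round(2),o["opening"].round(4),o["grip_force"])
E
python3 st.py
```

```text
Traceback (most recent call last):
  File "st.py", line 3, in <module>
    print(o["t"],o["tool_pos"].round(4),"yaw",np.degrees(np.arctan2(R[1,0],R[0,0])).round(2),"F",o["contact_force"].round(1),"M",o["wrist_torque"].round(2),"q",o["q"].round(2),o["opening"].round(4),o["grip_force"])
                                                                                                                                                                                ^^^^^^^^^^^^^^^^^^
AttributeError: 'float' object has no attribute 'round'
```

{"name": "jog_arm", "arguments": {"steps": [{"delta_rot": [0, 0, 4], "linear": [0, 0, 0], "grip": 0.0}, {"delta_rot": [0, 0, 4], "linear": [0, 0, 0], "grip": 0.0}, {"delta_rot": [0, 0, 3], "linear": [0, 0, 0], "grip": 0.0}]}}

```text
t: 8.95
tool_pos: [0.514, 0.1034, 0.0813]
tool_rot: [-2.739, 1.528, -0.003]
contact_force: [0.3, 5.4, 5.0]
opening: 0.011
grip_force: 60.0
```

```bash
sed -i 's/o\["opening"\].round(4)/o["opening"]/' st.py; python3 st.py
```

```text
8.95 [0.514  0.1034 0.0813] yaw -58.31 F [0.3 5.4 5. ] M [ 0.82 -0.11  0.12] q [ 0.05 -0.05  1.98  0.    1.21  2.64] 0.01099262988302036 60.02740144729614
```

{"name": "jog_arm", "arguments": {"steps": [{"delta_rot": [0, 0, 2], "linear": [0, 0, 0], "grip": 0.0}, {"delta_rot": [0, 0, 2], "linear": [0, 0, 0], "grip": 0.0}, {"delta_rot": [0, 0, 0], "linear": [0, 0, 0], "grip": 0.0}]}}

```text
t: 9.25
tool_pos: [0.514, 0.1033, 0.0813]
tool_rot: [-2.686, 1.619, -0.003]
contact_force: [2.5, 5.6, 5.5]
opening: 0.0105
grip_force: 60.1
```

```bash
python3 st.py
```

```text
9.25 [0.514  0.1033 0.0813] yaw -62.17 F [2.5 5.6 5.5] M [ 0.9  -0.15  0.11] q [ 0.05 -0.05  1.98  0.    1.21  2.71] 0.010487294686183571 60.12611746788025
```

{"name": "jog_arm", "arguments": {"steps": [{"delta_rot": [0, 0, 2.5], "linear": [0, 0, 0], "grip": 0.0}, {"delta_rot": [0, 0, 2.5], "linear": [0, 0, 0], "grip": 0.0}, {"delta_rot": [0, 0, 0], "linear": [0, 0, 0], "grip": 0.0}]}}

```text
t: 9.55
tool_pos: [0.5143, 0.1032, 0.0813]
tool_rot: [-2.615, 1.733, -0.005]
contact_force: [1.7, 5.2, 4.9]
opening: 0.0108
grip_force: 60.4
```

```bash
python3 st.py
```

```text
9.55 [0.5143 0.1032 0.0813] yaw -67.07 F [1.7 5.2 4.9] M [ 0.84 -0.39  0.56] q [ 0.05 -0.05  1.98  0.    1.21  2.8 ] 0.010766431153011327 60.444186329841614
```

Torque jumped from 0.11 to 0.56 N m, so the rotor is at its stop. I release and rise.

{"name": "jog_arm", "arguments": {"steps": [{"delta_rot": [0, 0, 0], "linear": [0, 0, 0], "grip": 0.035}, {"delta_rot": [0, 0, 0], "linear": [0, 0, 0], "grip": 0.035}, {"delta_rot": [0, 0, 0], "linear": [0, 0, 0], "grip": 0.035}, {"delta_rot": [0, 0, 0], "linear": [0, 0, -0.01], "grip": 0.035}, {"delta_rot": [0, 0, 0], "linear": [0, 0, -0.03], "grip": 0.035}, {"delta_rot": [0, 0, 0], "linear": [0, 0, -0.04], "grip": 0.035}, {"delta_rot": [0, 0, 0], "linear": [0, 0, -0.04], "grip": 0.035}, {"delta_rot": [0, 0, -8], "linear": [0, 0, 0], "grip": 0.035}, {"delta_rot": [0, 0, -8], "linear": [0, 0, 0], "grip": 0.035}, {"delta_rot": [0, 0, -8], "linear": [0, 0, 0], "grip": 0.035}]}}

```text
t: 10.55
tool_pos: [0.5124, 0.1017, 0.2006]
tool_rot: [-2.924, 1.147, -0.002]
contact_force: [-0.2, 0.1, 0.3]
opening: 0.0351
grip_force: 0.0
```

{"name": "jog_arm", "arguments": {"steps": [{"delta_rot": [0, 0, -8], "linear": [0, 0, 0], "grip": 0.035}, {"delta_rot": [0, 0, -8], "linear": [0, 0, 0], "grip": 0.035}, {"delta_rot": [0, 0, -8], "linear": [0, 0, 0], "grip": 0.035}, {"delta_rot": [0, 0, -8], "linear": [0, 0, 0], "grip": 0.035}, {"delta_rot": [0, 0, -8], "linear": [0, 0, 0], "grip": 0.035}, {"delta_rot": [0, 0, -8], "linear": [0, 0, 0], "grip": 0.035}, {"delta_rot": [0, 0, -8], "linear": [0, 0, 0], "grip": 0.035}, {"delta_rot": [0, 0, 0], "linear": [0, 0, 0], "grip": 0.035}, {"delta_rot": [0, 0, 0], "linear": [0, 0, 0], "grip": 0.035}]}}

```text
t: 11.45
tool_pos: [0.5122, 0.1018, 0.1997]
tool_rot: [3.122, 0.346, 0.001]
contact_force: [0.0, -0.6, 0.3]
opening: 0.0348
grip_force: 0.0
```

```bash
python3 st.py; python3 - <<'E'
from h import *
im,d,K,T=snap("wrist"); save(im,"w3.png")
E
```

```text
11.45 [0.5122 0.1018 0.1997] yaw 12.65 F [ 0.  -0.6  0.3] M [-0.01 -0.03 -0.02] q [ 0.05 -0.17  1.88 -0.    1.43  1.4 ] 0.03484517115201215 0.0
```

View pics/w3.png

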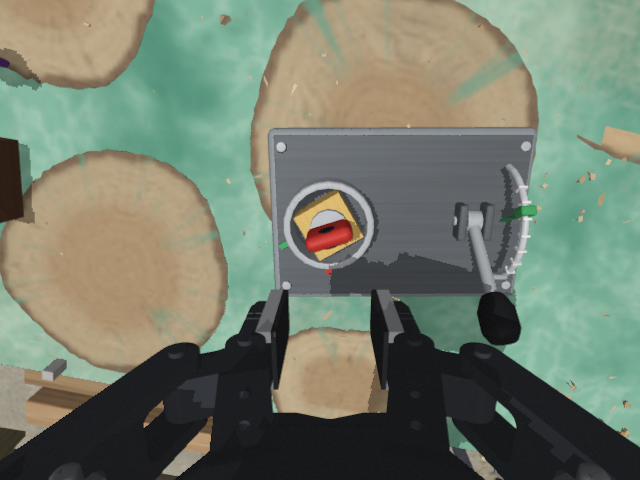

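The key is in the rotor at (330,225) and turned; the lever is at idle with its knob at (499,318). I'll check the rotor angle, then the knob and pointer.

```bash
cat > m2.py <<'E'
from h import *
im,d,K,T=load("wrist"); P=cloud(d,K,T); H=cv2.cvtColor(im,cv2.COLOR_RGB2HSV).astype(int); z=P[...,2]
v,u=np.mgrid[:480,:640]; box=lambda a,b,c,e:(u>a)&(u<c)&(v>b)&(v<e); h,S,V=H[...,0],H[...,1],H[...,2]
br=box(285,180,375,270)&(abs(z-.068)<.004)&(S>70)&(h>10)&(h<35); r=cv2.minAreaRect(P[br][:,:2].astype(np.float32)); print("brass",r)
m=box(285,180,375,270)&((h<8)|(h>172))&(S>150); print("bow z",np.percentile(z[m],[50,95,99]))
t=m&(abs(z-np.percentile(z[m],90))<.004); print("bow",cv2.minAreaRect(P[t][:,:2].astype(np.float32)))
c=np.array([.5258,.0432]); yw=np.radians(12.63); X=np.array([np.cos(yw),np.sin(yw)]); Y=np.array([-X[1],X[0]])
loc=lambda p:np.c_[(p[:,:2]-c)@X,(p[:,:2]-c)@Y,p[:,2]-.045]
k=box(470,285,530,350)&(V<70)&(z>.08)&(z<.14); L=loc(P[k]); print("knob",k.sum(),L.mean(0).round(4),np.percentile(L,[2,50,98],axis=0).round(4).tolist())
s=box(465,225,500,290)&(S<40)&(z>.05)&(z<.12); L=loc(P[s]); print("stem y",np.median(L[:,1]),"n",s.sum(), "fit lean",np.degrees(np.arctan(np.polyfit(L[:,2],L[:,0],1))))
gp=box(495,195,545,225)&(h>40)&(h<80)&(S>120)&(z>.05); L=loc(P[gp]); far=np.hypot(L[:,0],L[:,2]); w=far>.038
print("ptr",w.sum(),L[w].mean(0).round(4),"rad",np.percentile(far,[50,95]),"ang",.75+np.percentile(np.arctan2(L[w,0],L[w,2]),[5,25,50,75,95]))
save(im,"w3c.png",(430,150,560,260),6)
E
python3 m2.py
```

```text
brass ((0.5124730467796326, 0.10113582015037537), (0.040195174515247345, 0.04011419415473938), 42.84688186645508)
bow z [0.10482976 0.10693265 0.10770422]
bow ((0.5133241415023804, 0.10087685286998749), (0.010810447856783867, 0.0325000062584877), 30.703685760498047)
knob 1787 [-0.052  -0.0569  0.0734] [[-0.0682, -0.0689, 0.0574], [-0.0516, -0.0562, 0.0749], [-0.0398, -0.0481, 0.0836]]
stem y -0.059692971539555204 n 1020 fit lean [-3.72218023e+01  3.29173339e-02]
ptr 202 [ 0.0182 -0.077   0.0497] rad [0.05148286 0.05321782] ang [1.04928296 1.07469177 1.10648341 1.14117102 1.16687083]
```

View pics/w3c.png

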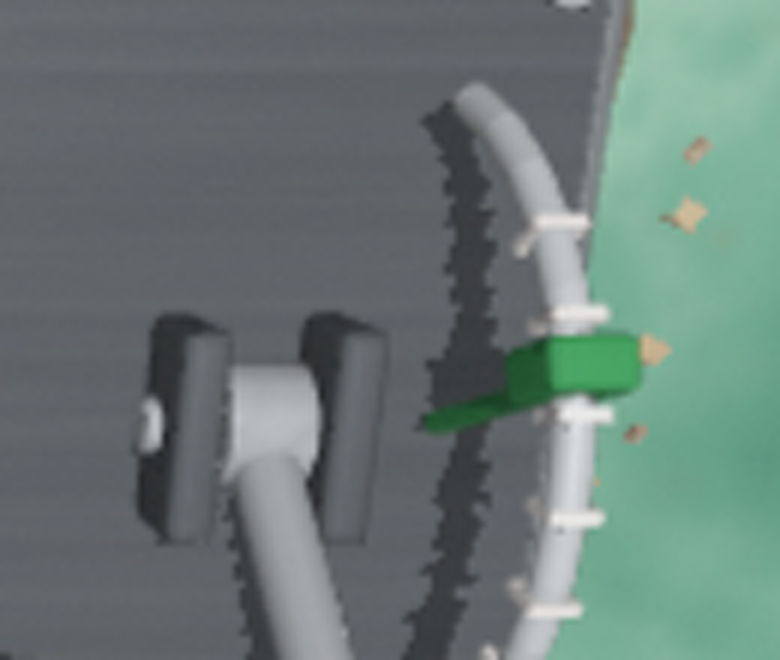

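The rotor turned 60.0° (brass 12.86° → −47.15° ≡ 42.85°), which is 1.047 rad: on. Bow top at 0.107 means the key is fully in. The pointer angle is about 1.107 rad. Next I grasp the knob, expected at (0.479, −0.029, 0.111).

{"name": "jog_arm", "arguments": {"steps": [{"delta_rot": [0, 0, 0], "linear": [-0.0152, 0.03, 0], "grip": 0.06}, {"delta_rot": [0, 0, 0], "linear": [-0.0152, 0.03, 0], "grip": 0.06}, {"delta_rot": [0, 0, 0], "linear": [-0.0152, 0.03, 0], "grip": 0.06}, {"delta_rot": [0, 0, 0], "linear": [-0.0152, 0.03, 0], "grip": 0.06}, {"delta_rot": [0, 0, 0], "linear": [0, 0, 0.025], "grip": 0.06}, {"delta_rot": [0, 0, 0], "linear": [0, 0, 0.03], "grip": 0.06}, {"delta_rot": [0, 0, 0], "linear": [0, 0, 0.025], "grip": 0.06}, {"delta_rot": [0, 0, 0], "linear": [0, 0, 0.015], "grip": 0.06}, {"delta_rot": [0, 0, 0], "linear": [0, 0, 0.009], "grip": 0.06}, {"delta_rot": [0, 0, 0], "linear": [0, 0, 0], "grip": 0.06}]}}

```text
t: 12.5
tool_pos: [0.479, -0.0284, 0.0944]
tool_rot: [-3.121, -0.35, 0.003]
contact_force: [0.5, -0.3, -0.3]
opening: 0.0599
grip_force: 0.0
```

{"name": "jog_arm", "arguments": {"steps": [{"delta_rot": [0, 0, 0], "linear": [0, 0, 0], "grip": 0.015}, {"delta_rot": [0, 0, 0], "linear": [0, 0, 0], "grip": 0.015}, {"delta_rot": [0, 0, 0], "linear": [0, 0, 0], "grip": 0.015}, {"delta_rot": [0, 0, 0], "linear": [0, 0, 0], "grip": 0.015}, {"delta_rot": [0, 0, 0], "linear": [0, 0, 0], "grip": 0.015}], "newtons": 25}}

```text
t: 13.0
tool_pos: [0.4798, -0.0279, 0.0965]
tool_rot: [-3.121, -0.351, -0.001]
contact_force: [-2.8, 4.2, 5.7]
opening: 0.0248
grip_force: 24.6
```

```bash
python3 st.py
```

```text
13.0 [ 0.4798 -0.0279  0.0965] yaw 12.84 F [-2.8  4.2  5.7] M [0.66 0.5  0.06] q [-0.21 -0.18  2.06  0.    1.25  1.13] 0.024828400390064564 24.602477496955544
```

{"name": "jog_arm", "arguments": {"steps": [{"delta_rot": [0, 0, 0], "linear": [0.0076, 0, -0.0063], "grip": 0.015}, {"delta_rot": [0, 0, 0], "linear": [0.0083, 0, -0.0055], "grip": 0.015}, {"delta_rot": [0, 0, 0], "linear": [0.0088, 0, -0.0045], "grip": 0.015}, {"delta_rot": [0, 0, 0], "linear": [0.0092, 0, -0.0035], "grip": 0.015}, {"delta_rot": [0, 0, 0], "linear": [0.0096, 0, -0.0025], "grip": 0.015}]}}

```text
t: 13.5
tool_pos: [0.5217, -0.0184, 0.1172]
tool_rot: [-3.121, -0.351, 0.003]
contact_force: [-4.4, 2.8, -3.1]
opening: 0.0246
grip_force: 24.7
```

```bash
python3 st.py
```

```text
13.5 [ 0.5217 -0.0184  0.1172] yaw 12.83 F [-4.4  2.8 -3.1] M [0.41 0.78 0.01] q [-0.18 -0.09  1.95  0.    1.28  1.17] 0.02459093950048938 24.684776170179248
```

{"name": "jog_arm", "arguments": {"steps": [{"delta_rot": [0, 0, 0], "linear": [0.0098, 0, -0.0014], "grip": 0.015}, {"delta_rot": [0, 0, 0], "linear": [0.0099, 0, -0.0003], "grip": 0.015}, {"delta_rot": [0, 0, 0], "linear": [0.0099, 0, 0.0007], "grip": 0.015}, {"delta_rot": [0, 0, 0], "linear": [0.0097, 0, 0.0018], "grip": 0.015}, {"delta_rot": [0, 0, 0], "linear": [0.0101, 0, 0.0031], "grip": 0.015}, {"delta_rot": [0, 0, 0], "linear": [0, 0, 0], "grip": 0.015}, {"delta_rot": [0, 0, 0], "linear": [0, 0, 0], "grip": 0.015}]}}

```text
t: 14.2
tool_pos: [0.5703, -0.0074, 0.1133]
tool_rot: [-3.121, -0.351, -0.0]
contact_force: [-1.0, 4.9, -2.3]
opening: 0.0244
grip_force: 24.7
```

```bash
python3 st.py
```

```text
14.2 [ 0.5703 -0.0074  0.1133] yaw 12.84 F [-1.   4.9 -2.3] M [0.7  0.31 0.02] q [-0.14  0.03  1.84  0.    1.27  1.2 ] 0.024437234739074887 24.736974423285574
```

{"name": "jog_arm", "arguments": {"steps": [{"delta_rot": [0, 0, 0], "linear": [0, 0, 0], "grip": 0.055}, {"delta_rot": [0, 0, 0], "linear": [0, 0, 0], "grip": 0.055}, {"delta_rot": [0, 0, 0], "linear": [0, 0, 0], "grip": 0.055}, {"delta_rot": [0, 0, 0], "linear": [0, 0, -0.02], "grip": 0.055}, {"delta_rot": [0, 0, 0], "linear": [0, 0, -0.04], "grip": 0.055}, {"delta_rot": [0, 0, 0], "linear": [0, 0, -0.04], "grip": 0.055}, {"delta_rot": [0, 0, 0], "linear": [-0.03, -0.03, 0], "grip": 0.055}, {"delta_rot": [0, 0, 0], "linear": [-0.03, -0.03, 0], "grip": 0.055}, {"delta_rot": [0, 0, 0], "linear": [0, 0, 0], "grip": 0.055}, {"delta_rot": [0, 0, 0], "linear": [0, 0, 0], "grip": 0.055}]}}

```text
t: 15.2
tool_pos: [0.4982, 0.0372, 0.2144]
tool_rot: [3.121, 0.352, 0.004]
contact_force: [-0.1, -0.3, 0.3]
opening: 0.055
grip_force: 0.0
```

```bash
python3 st.py; python3 - <<'E'
from h import *
im,d,K,T=snap("wrist"); save(im,"w4.png")
im,d,K,T=snap("side")
E
```

```text
15.2 [0.4982 0.0372 0.2144] yaw 12.86 F [-0.1 -0.3  0.3] M [ 0.03 -0.02  0.03] q [-0.07 -0.25  1.92 -0.    1.47  1.27] 0.055021906696218544 0.0
```

View pics/w4.png

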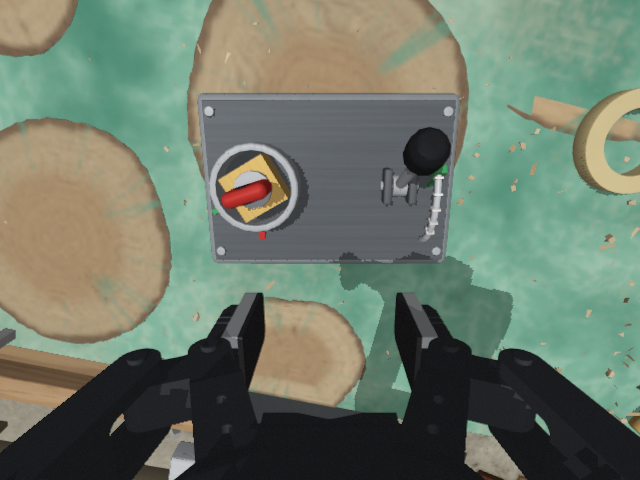

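The lever now leans away with its knob at (427,152), over the green pointer at (440,172). The key is still in the rotor and the tape undisturbed. I fit the knob cylinder to get the lever angle, calibrating on the idle top view.

```bash
cat > lev.py <<'E'
from h import *
from scipy.optimize import least_squares
c=np.array([.5258,.0432]); yw=np.radians(12.63); X=np.array([np.cos(yw),np.sin(yw)]); Y=np.array([-X[1],X[0]])
loc=lambda p:np.c_[(p[:,:2]-c)@X,(p[:,:2]-c)@Y+.06,p[:,2]-.045]
def res(p,L):
    a,dx,dy=p; q=L-[dx,dy,0]; s=q[:,0]*np.sin(a)+q[:,2]*np.cos(a); t=q[:,0]*np.cos(a)-q[:,2]*np.sin(a)
    r=np.hypot(t,q[:,1])-.013; e=s-.103   # signed distance to cylinder with end cap
    return np.r_[np.where((r>0)&(e>0),np.hypot(r,e),np.maximum(r,e)), (dx/.001)*.0003*np.sqrt(len(L))/1, (dy/.002)*.0002*np.sqrt(len(L))]
def fit(n,bx,a0):
    im,d,K,T=load(n); P=cloud(d,K,T); V=im.max(-1); v,u=np.mgrid[:480,:640]
    m=(u>bx[0])&(u<bx[2])&(v>bx[1])&(v<bx[3])&(V<75)&(d>0); L=loc(P[m]); k=(abs(L[:,1])<.025)&(np.hypot(L[:,0],L[:,2])>.07)&(np.hypot(L[:,0],L[:,2])<.115); L=L[k]
    f=least_squares(res,[a0,0,0],args=(L,),loss="soft_l1",f_scale=.001); print(n,len(L),"lever angle",.75+f.x[0],"off",f.x[1:].round(4),"rms",np.sqrt(np.mean(f.fun**2)).round(4), "mid", L.mean(0).round(4))
import sys
if __name__=="__main__":
    fit("top",(365,200,405,245),-.75)
    fit("wrist",(395,120,460,185),.36)
    im,d,K,T=load("side"); pr=proj([*(c-.06*Y+.032*X),.129],K,T); print(pr); x,y=map(int,pr); fit("side",(x-30,y-30,x+30,y+30),.36)
    im,d,K,T=load("wrist"); P=cloud(d,K,T); H=cv2.cvtColor(im,cv2.COLOR_RGB2HSV).astype(int)
    v,u=np.mgrid[:480,:640]; gp=(u>425)&(u<460)&(v>155)&(v<190)&(H[...,0]>40)&(H[...,0]<80)&(H[...,1]>140)&(P[...,2]>.06); L=loc(P[gp]); print("ptr",gp.sum(),L.mean(0).round(4),.75+np.percentile(np.arctan2(L[:,0],L[:,2]),[5,50,95]))
    m=(abs(P[...,2]-.04)<.004)&(u>190)&(u<460)&(v>90)&(v<265); print(cv2.minAreaRect(P[m][:,:2].astype(np.float32)))
E
python3 lev.py
```

```text
top 353 lever angle 0.881720469818887 off [-0.0646 -0.0016] rms 0.0203 mid [-0.0668 -0.0009  0.0231]
wrist 1756 lever angle 1.1217829201444949 off [-0.0001 -0.0009] rms 0.001 mid [0.0321 0.0021 0.0935]
[294.82825553 196.73580057]
side 110 lever angle 1.1170733881920474 off [ 0.     -0.0003] rms 0.0022 mid [0.0316 0.0102 0.0852]
ptr 92 [ 0.0168 -0.0205  0.0491] [1.03770991 1.0746938  1.14884494]
((0.5260002613067627, 0.042583249509334564), (0.14654919505119324, 0.21694636344909668), 12.860152244567871)
```

Lever reads 1.12 and pointer 1.107. For a finer comparison I take one tilted view from the key-switch side, where both show in profile.

{"name": "jog_arm", "arguments": {"steps": [{"delta_rot": [0, 0, 0], "linear": [0.029, -0.015, 0], "grip": 0.01}, {"delta_rot": [0, 0, 0], "linear": [0.029, -0.015, 0], "grip": 0.01}, {"delta_rot": [-7.5, 0, 0], "linear": [0, 0, 0], "grip": 0.01}, {"delta_rot": [-7.5, 0, 0], "linear": [0, 0, 0], "grip": 0.01}, {"delta_rot": [-7.5, 0, 0], "linear": [0, 0, 0], "grip": 0.01}, {"delta_rot": [-7.5, 0, 0], "linear": [0, 0, 0], "grip": 0.01}, {"delta_rot": [-7.5, 0, 0], "linear": [0, 0, 0], "grip": 0.01}, {"delta_rot": [-7.5, 0, 0], "linear": [0, 0, 0], "grip": 0.01}, {"delta_rot": [0, 0, 0], "linear": [0, 0, 0], "grip": 0.01}, {"delta_rot": [0, 0, 0], "linear": [0, 0, 0], "grip": 0.01}]}}

```text
t: 16.3
tool_pos: [0.5488, 0.0795, 0.2131]
tool_rot: [2.346, 0.265, 0.108]
contact_force: [-0.0, 0.1, -0.0]
opening: 0.0098
grip_force: 0.0
```

```bash
python3 st.py; python3 - <<'E'
from h import *
from lev import c,X,Y
im,d,K,T=snap("wrist")
for n,l,a,r in (("hinge",0,0,0),("knob",0,.36,.09),("ptr",-.02,.36,.052)):
    print(n,proj([*(c+(-.06+l)*Y+r*np.sin(a)*X),.045+r*np.cos(a)],K,T))
save(im,"w5.png")
E
```

```text
16.3 [0.5488 0.0795 0.2131] yaw 12.85 F [-0.   0.1 -0. ] M [0.28 0.09 0.02] q [ 0.36  0.01  1.82 -0.78  1.48  1.86] 0.0097651839309399 0.0
hinge [269.28610669 245.74667963]
knob [334.03401836 229.08153799]
ptr [320.70874501 232.65258203]
```

```bash
python3 - <<'E'
from h import *
im,d,K,T=load("wrist"); save(im,"w5c.png",(240,190,370,290),6)
E
python3 - <<'E'
import sys; sys.path.insert(0,'.')
import os; os.chdir('.')
from h import *
import lev
lev.fit("wrist",(295,190,370,270),.36)
im,d,K,T=load("wrist"); P=cloud(d,K,T); H=cv2.cvtColor(im,cv2.COLOR_RGB2HSV).astype(int)
v,u=np.mgrid[:480,:640]; gp=(u>270)&(u<350)&(v>190)&(v<280)&(H[...,0]>40)&(H[...,0]<80)&(H[...,1]>140)&(P[...,2]>.06); L=lev.loc(P[gp]); print("ptr",gp.sum(),L.mean(0).round(4),.75+np.percentile(np.arctan2(L[:,0],L[:,2]),[5,50,95]))
E
```

```text
wrist 1216 lever angle 1.1106179296441243 off [ 0.0001 -0.0012] rms 0.001 mid [0.0339 0.0068 0.0887]<stdin>:7: RuntimeWarning: Mean of empty slice.
  ret = um.true_divide(
Traceback (most recent call last):
IndexError: index -1 is out of bounds for axis 0 with size 0
```

View pics/w5c.png

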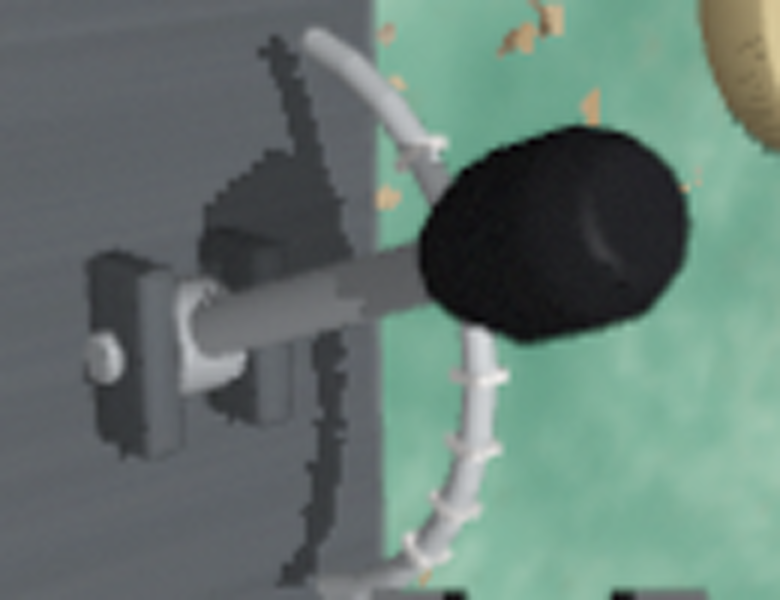

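This view shows the knob at about crop (560,235), hiding the pointer directly behind it, so they line up. The lever fit gives 1.111 here and 1.122 in the earlier view, against a pointer of about 1.107, a difference of 0.015 rad or less. The robot is clear of everything, so I hand in.

```bash
python3 -c "
from station import ctrl
print(ctrl.finish_job())"
```

```text
the job is handed in; nothing more can be done
None
```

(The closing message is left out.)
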